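# Line up the kitchen canisters by height

### The arm

A 6-joint arm with a two-finger parallel gripper is mounted at the origin on the work surface. World frame = base frame: x ahead of the robot, y to its left, z up, the work surface at z = 0. Lengths are in m, angles in rad, forces in N, time in s.
With the tool pointing down it reaches from about 0.4 to 0.825 m from the base axis. Payload 7 kg.
Tool frame: the origin (TCP) lies between the finger pads; the fingertips stand 25 mm ahead of it and the grasp point (between the pads) lies 6 mm ahead of it (arm.tip_extent is the z of the fingertips in the tool frame, in m); z points along the fingers, x is the direction in which the jaws open and shut, and the axes are right-handed (so a half turn about z gives the same grasp; the last joint's range is limited). The gripper opens to 88 mm and grips with 3 to 60 N. Pads are 19 mm wide; open, the fingers measure 130 mm over their backs; the gripper's body (78 mm by 193 mm) begins 47 mm behind the grasp point.
Start: joints at [1.478, 0.359, 0.012, 0, -1.224, -0.288], TCP at [0.251, 0.627, 0.252] pointing down, gripper open.
Joint ranges: [-3.07, 3.07], [-1.43, 2.12], [-1.02, 1.25], [-3.03, 1.67], [-3.05, -0], [-3.03, 3.03]. Speed limits (rad/s): [2.39, 2.39, 3.01, 3.14, 3.14, 3.14].

### API

Orientations are given as [roll, pitch, yaw] about the fixed x, y, z axes, in that order (R = Rz(yaw) Ry(pitch) Rx(roll)).
In Python, from station import monitor, grab_frame, job_done, arm gives the robot as it stands.
- The arm moves only by the shell command python3 -m jog 'ROWS' [FORCE]. ROWS is JSON, a list that holds one entry, the list of rows, each a list of 7 numbers: the shift along the world's x, y, z in m, then the turn, a rotation vector about the world's x, y, z in rad, then the opening, from 0 (shut) to 1 (fully open). In form: [[[dx, dy, dz, ax, ay, az, claw], ...]]. A call has 1 to 20 rows; each row shifts and turns the commanded pose from where the row before left it; what a row does not reach is not made up. A row lasts 1/8 s, in which the tool goes at most 62.5 mm and 10.7 degrees, less where a joint would pass 70% of its speed; a pose out of reach is approached as far as the arm can. A call is refused whole if a number of a shift passes 0.0625 or a number of a turn 0.188, either way. A call with a gripper value outside its range is refused whole. The fingers move at their own pace and stop on an object; FORCE is the grip in N (left out, the last holds). Time passes only in rows, so rows that do not move let the fingers close. It gives the time, the measured TCP pose, the force and the opening at its end, in the units of the state.
- monitor.get_state(): the state, without advancing time (a new reading comes with each control period).
- grab_frame(name): name is "side" or "top" or "wrist"; returns a dict with "pixels" (400x640x3 uint8, red, green, blue), "K" (3x3 intrinsics, pixels), "view" (4x4, takes a point from world to camera coordinates); the wrist camera has in their place "hand_eye" (4x4, takes a point from camera to tool coordinates, whose origin is the TCP and whose axes are the tool frame's). Camera axes: x right, y down, z forward; pixel columns grow to the right and rows downward; lengths in m; the calibration is good to about 2 mm. A picture is of the moment at which its call begins: read the wrist's pose just before it. There is no depth.
- job_done(): hands the job in, once; it reports no verdict.
The state is a dict: "t": time; "q": joint angles; "qd": joint speeds; "joint_efforts": joint torques, N m; "eef_pos": TCP position; "ee_rot": TCP orientation; "force": force on the tool from outside, world axes, zero at the start; "moment": the same for the moment, N m; "width": finger opening in m.
Only numpy, scipy, OpenCV 4.12 (cv2) and the standard library are available. Lean on these libraries where they do the work, as an engineer would, in place of code of your own. Each camera call takes 0.05 s, during which the arm holds its last target.

### The job

Put the four aluminium canisters away on the low plank shelf, one standing centred on each cork mat, in order of height: the tallest on the mat next to the red-lidded pot, then ever shorter towards the green tumbler. Keep the canisters upright all the time, and leave the pot and the tumbler standing where they are.

Things in the scene. Friction and masses are not known exactly. Their poses are not given: they have to be found in the camera images.
- canister_small: Loose plain aluminium canister, the shortest and slimmest of four: an upright cylinder with straight smooth sides, 44 mm in diameter, 60 mm tall to the flat top of its lid (the lid does not come off), with a black knob 18 mm wide and 12 mm high on top of that; at most 0.45 kg. It starts upright on the table. Origin: centre of its underside; z points up through the knob.
- canister_medium: Loose plain aluminium canister, the second shortest of four: an upright cylinder with straight smooth sides, 50 mm in diameter, 82 mm tall to the flat top of its lid (the lid does not come off), with a black knob 18 mm wide and 12 mm high on top of that; at most 0.45 kg. It starts upright on the table. Origin: centre of its underside; z points up through the knob.
- canister_large: Loose plain aluminium canister, the second tallest of four: an upright cylinder with straight smooth sides, 56 mm in diameter, 104 mm tall to the flat top of its lid (the lid does not come off), with a black knob 18 mm wide and 12 mm high on top of that; at most 0.45 kg. It starts upright on the table. Origin: centre of its underside; z points up through the knob.
- canister_tallest: Loose plain aluminium canister, the tallest and widest of four: an upright cylinder with straight smooth sides, 62 mm in diameter, 126 mm tall to the flat top of its lid (the lid does not come off), with a black knob 18 mm wide and 12 mm high on top of that; at most 0.45 kg. It starts upright on the table. Origin: centre of its underside; z points up through the knob.
- mat_a: One of four identical round cork mats, 76 mm in diameter, 4 mm thick, fixed 90 mm apart (centre to centre) in one straight row along a low fixed dark wood plank (620 x 130 mm, its top 20 mm above the table). Which letter is where in the row changes from start to start. Origin: centre of the mat's underside, on the plank's top; so a canister on the mat stands 4 mm above this origin, 24 mm above the table.
- mat_b: One of four identical round cork mats, 76 mm in diameter, 4 mm thick, fixed 90 mm apart (centre to centre) in one straight row along a low fixed dark wood plank (620 x 130 mm, its top 20 mm above the table). Which letter is where in the row changes from start to start. Origin: centre of the mat's underside, on the plank's top; so a canister on the mat stands 4 mm above this origin, 24 mm above the table.
- mat_c: One of four identical round cork mats, 76 mm in diameter, 4 mm thick, fixed 90 mm apart (centre to centre) in one straight row along a low fixed dark wood plank (620 x 130 mm, its top 20 mm above the table). Which letter is where in the row changes from start to start. Origin: centre of the mat's underside, on the plank's top; so a canister on the mat stands 4 mm above this origin, 24 mm above the table.
- mat_d: One of four identical round cork mats, 76 mm in diameter, 4 mm thick, fixed 90 mm apart (centre to centre) in one straight row along a low fixed dark wood plank (620 x 130 mm, its top 20 mm above the table). Which letter is where in the row changes from start to start. Origin: centre of the mat's underside, on the plank's top; so a canister on the mat stands 4 mm above this origin, 24 mm above the table.
- pot: Squat steel cooking pot with a flat-domed red lid and two small loop handles, 94 mm wide (116 mm over the handles, which point roughly across the plank), 81 mm high with its knob, about 0.9 kg. It stands loose on one end of the plank, its centre in line with the mats and 110 mm from the nearest mat's centre. Which end changes. Origin: centre of its underside.
- tumbler: Open green plastic tumbler, 64 mm in diameter, 85 mm high, standing loose on the plank at the end opposite the pot, in line with the mats and 110 mm from the nearest mat's centre. Origin: centre of its underside.
Mind the look-alikes: they are no part of the job. What is shaped like the canister_medium but orange, pink or purple is not meant.

How it is judged:
By the outcome, as a careful person would: the job done as asked, in the order asked, and still so for the second after the job is handed in, with the robot touching nothing.
It also fails if it takes over 112 s, if anything falls off the work surface, if the arm or the gripper's body presses on something with over 40 N, if the wrist force passes 120 N, or if a joint passes its speed limit or range.

## Working session

There is one attempt and no reset: what is moved stays moved. The work goes in short steps, Python scripts to look and compute and a shell command to move; the robot and the scene stay as the last step left them, time stands still between calls to the robot, and variables do not carry over. Pictures are saved under pics/ and viewed, and the job is handed in when it is done.

```bash
ls; mkdir -p pics
python3 - <<'E'
from station import monitor, grab_frame, arm
import cv2,numpy as np
print(monitor.get_state(), arm.tip_extent)
for n in("side","top","wrist"):
    f=grab_frame(n); cv2.imwrite(f"pics/{n}0.png",f["pixels"][:,:,::-1])
    print(n,f["K"],f.get("view",f.get("hand_eye")))
E
```

```text
pics
{'t': 0.0, 'q': array([ 1.47806342e+00,  3.59371906e-01,  1.10746712e-02, -3.69343652e-04,
       -1.22409830e+00, -2.88107140e-01]), 'qd': array([-0.00067957,  0.00107558,  0.0006955 , -0.00043118, -0.00080093,
       -0.00047969]), 'joint_efforts': array([ 5.12811657e-04, -5.82718241e+01,  2.93053436e+01,  6.99672773e+00,
        6.93808499e-03, -1.57439986e-04]), 'eef_pos': array([0.25074278, 0.62622082, 0.25063576]), 'ee_rot': array([-3.14147111e+00, -1.63196314e-03, -1.95176225e+00]), 'force': array([ 0.0365676 , -0.27787108,  1.25336205]), 'moment': array([0.04447402, 0.05416148, 0.01536533]), 'width': 0.0877372327288283} 0.025
side [[433.87123559   0.         325.09475687]
 [  0.         433.87123559 198.83311716]
 [  0.           0.           1.        ]] [[ 7.75363763e-01 -6.31514496e-01  6.89905202e-04 -3.86603530e-01]
 [-3.99473548e-01 -4.91312999e-01 -7.73971848e-01  2.70716628e-01]
 [ 4.89113401e-01  5.99834126e-01 -6.33219633e-01  6.62299179e-01]
 [ 0.00000000e+00  0.00000000e+00  0.00000000e+00  1.00000000e+00]]
top [[414.40069578   0.         322.50334951]
 [  0.         414.40069578 195.41672181]
 [  0.           0.           1.        ]] [[-0.12991921 -0.99151836 -0.00351226  0.08223758]
 [-0.97143961  0.12799605 -0.19980517  0.52082064]
 [ 0.19856005 -0.02254658 -0.97982935  0.77638387]
 [ 0.          0.          0.          1.        ]]
wrist [[286.65711201   0.         324.16489307]
 [  0.         286.65711201 199.12139216]
 [  0.           0.           1.        ]] [[ 9.99999958e-01  3.22714571e-05 -2.86952905e-04 -1.47877376e-04]
 [ 3.99163408e-05  9.68746748e-01  2.48051882e-01 -6.51992996e-02]
 [ 2.85989689e-04 -2.48051883e-01  9.68746707e-01 -1.33038223e-01]
 [ 0.00000000e+00  0.00000000e+00  0.00000000e+00  1.00000000e+00]]
```

View pics/side0.png

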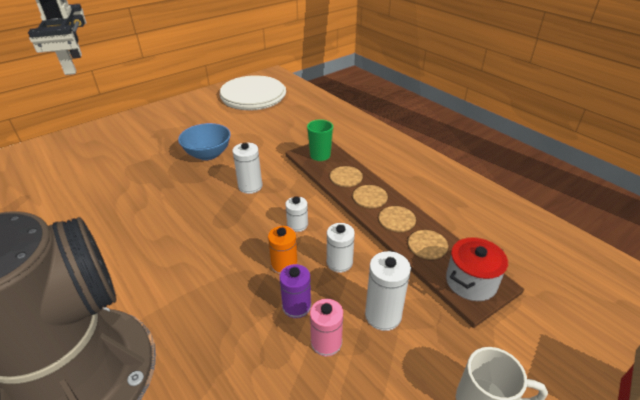

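View pics/top0.png

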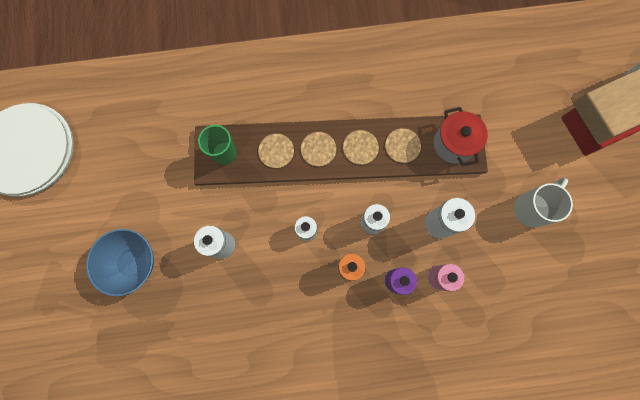

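View pics/wrist0.png

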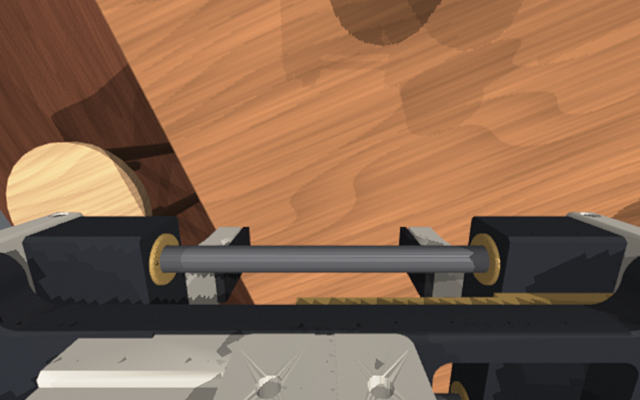

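Canisters, as (side; top) pixels:
- **Tallest:** (387,290; 458,215)
- **Large:** (247,168; 209,240)
- **Medium:** (340,248; 377,217)
- **Small:** (296,213; 306,228)

The look-alikes are coloured: orange (283,250; 352,267), purple (296,290; 402,281) and pink (327,328; 451,277). The pot (478,268; 463,133) and tumbler (320,140; 217,145) stand at the two ends of the plank. I'll triangulate the knobs and mats from the two views.

```bash
cat > h.py <<'E'
import cv2,numpy as np
from station import monitor, grab_frame, arm
def tri(obs):
    A=[];b=[]
    rays=[]
    for f,(u,v) in obs:
        V=f["view"];d=V[:3,:3].T@np.linalg.solve(f["K"],[u,v,1.]);d/=np.linalg.norm(d)
        c=-V[:3,:3].T@V[:3,3];P=np.eye(3)-np.outer(d,d);A.append(P);b.append(P@c)
    x=np.linalg.lstsq(np.vstack(A),np.hstack(b),rcond=None)[0]
    return x
def onplane(f,p,z):
    V=f["view"];d=V[:3,:3].T@np.linalg.solve(f["K"],[p[0],p[1],1.]);c=-V[:3,:3].T@V[:3,3]
    return c+d*(z-c[2])/d[2]
def comp(mask,seed,r=12,minarea=15):
    n,l,s,c=cv2.connectedComponentsWithStats(mask.astype(np.uint8))
    best=None
    for i in range(1,n):
        d=np.hypot(*(c[i]-seed))
        if d<r and s[i,4]>=minarea and (best is None or d<best[0]): best=(d,c[i],s[i])
    return best
def dark(f): return f["pixels"].max(2)<60
def proj(f,X):
    p=f["K"]@(f["view"][:3,:3]@X+f["view"][:3,3]);return p[:2]/p[2]
E
python3 - <<'E'
from h import *
S=grab_frame("side");T=grab_frame("top")
ks={"tallest":((390,262),(460,214)),"large":((245,146),(207,240)),"medium":((340,229),(378,216)),"small":((296,201),(305,227)),
"orange":((281,232),(352,267)),"purple":((294,272),(404,281)),"pink":((326,309),(452,277)),"pot":((481,252),(466,131))}
for n,(a,b) in ks.items():
    ca=comp(dark(S),a);cb=comp(dark(T),b)
    X=tri([(S,ca[1]),(T,cb[1])]);print(n,X.round(4),"areas",ca[2][4],cb[2][4],"side",ca[1].round(1),"top",cb[1].round(1),"resid",(proj(S,X)-ca[1]).round(1),(proj(T,X)-cb[1]).round(1))
# mats
def cork(f):
    h=cv2.cvtColor(f["pixels"],cv2.COLOR_RGB2HSV).astype(int);return f
for n,f,seeds in(("side",S,[(346,176),(370,196),(397,219),(428,244)]),("top",T,[(276,150),(318,149),(360,147),(403,145)])):
    hsv=cv2.cvtColor(f["pixels"],cv2.COLOR_RGB2HSV)
    for s in seeds: print(n,s,hsv[s[1]-4:s[1]+5:4,s[0]-4:s[0]+5:4].reshape(-1,3).mean(0))
print(cv2.cvtColor(T["pixels"],cv2.COLOR_RGB2HSV)[[175,240],[300,270]])
E
```

```text
tallest [ 0.4467 -0.2205  0.134 ] areas 67 53 side [390.  262.1] top [458.4 213.3] resid [-0.1  0. ] [ 0.  -0.1]
large [0.4604 0.2334 0.1147] areas 24 60 side [244.3 145.9] top [207.  239.5] resid [ 0.4 -0. ] [-0.2  0.4]
medium [ 0.4675 -0.0817  0.0908] areas 40 48 side [340.  228.7] top [376.8 215.2] resid [ 0.4 -0.1] [-0.1  0.3]
small [0.468  0.0562 0.0704] areas 29 38 side [295.6 199.7] top [304.7 225.9] resid [ 0.3 -0.1] [-0.1  0.3]
orange [ 0.38   -0.0212  0.0915] areas 41 59 side [280.9 231.6] top [351.8 266.1] resid [ 0.4 -0.1] [-0.1  0.4]
purple [ 0.3422 -0.1123  0.0912] areas 67 63 side [293.9 271.9] top [404.  280.4] resid [ 0.2 -0. ] [-0.1  0.2]
pink [ 0.3374 -0.2004  0.0909] areas 73 62 side [325.9 308.5] top [451.9 276.7] resid [ 0.3 -0.1] [-0.1  0.2]
pot [ 0.6099 -0.2776  0.0958] areas 81 60 side [480.3 251.5] top [464.5 131.1] resid [-0.4  0.1] [ 0.2 -0.3]
side (346, 176) [ 16.88888889 134.11111111 209.77777778]
side (370, 196) [ 17.11111111 133.66666667 210.        ]
side (397, 219) [ 17.11111111 134.22222222 212.66666667]
side (428, 244) [ 16.88888889 133.55555556 190.66666667]
top (276, 150) [ 17.77777778 105.55555556 186.55555556]
top (318, 149) [ 17.77777778 106.11111111 190.88888889]
top (360, 147) [ 17.66666667 106.66666667 189.33333333]
top (403, 145) [ 17.77777778 105.22222222 177.        ]
[[ 12 118 102]
 [ 15 123 137]]
```

Run:
```python
from h import *
S=grab_frame("side");T=grab_frame("top")
P={"side":[(346,176),(370,196),(397,219),(428,244)],"top":[(276,150),(318,149),(360,147),(403,145)]}
C={}
for n,f in(("side",S),("top",T)):
    m=np.zeros((400,640),np.uint8)
    hsv=cv2.cvtColor(f["pixels"],cv2.COLOR_RGB2HSV)
    m=((hsv[...,2]>135)&(hsv[...,0]>12)&(hsv[...,0]<25)).astype(np.uint8)
    m=cv2.morphologyEx(cv2.morphologyEx(m,cv2.MORPH_CLOSE,np.ones((5,5))),cv2.MORPH_OPEN,np.ones((5,5)))
    for s in P[n]:
        cs,_=cv2.findContours(m,cv2.RETR_EXTERNAL,cv2.CHAIN_APPROX_NONE)
        for c in cs:
            if cv2.pointPolygonTest(c,(float(s[0]),float(s[1])),False)>0:
                h=cv2.convexHull(c);e=cv2.fitEllipse(h);M=cv2.moments(h);C[n,P[n].index(s)]=e[0];print(n,s,np.round(e[0],1),np.round(e[1],1),M["m10"]/M["m00"],M["m01"]/M["m00"])
for i in range(4):
    X=tri([(S,C["side",i]),(T,C["top",i])]);print(i,X.round(4),onplane(S,C["side",i],.024).round(4),onplane(T,C["top",i],.024).round(4))
# lids: light grey in top
hsv=cv2.cvtColor(T["pixels"],cv2.COLOR_RGB2HSV)
for n,s,z in(("tallest",(458,215),.126),("large",(209,240),.104),("medium",(377,217),.082),("small",(306,228),.06)):
    m=((hsv[...,1]<40)&(hsv[...,2]>185)).astype(np.uint8);m=cv2.morphologyEx(m,cv2.MORPH_CLOSE,np.ones((7,7)))
    for c in cv2.findContours(m,cv2.RETR_EXTERNAL,cv2.CHAIN_APPROX_NONE)[0]:
        if cv2.pointPolygonTest(c,(float(s[0]),float(s[1])),False)>0:
            (u,v),r=cv2.minEnclosingCircle(c);e=cv2.fitEllipse(cv2.convexHull(c));print(n,np.round(e,1) if 0 else e,onplane(T,e[0],z).round(4))
# tumbler rim: green
for n,f in(("side",S),("top",T)):
    h=cv2.cvtColor(f["pixels"],cv2.COLOR_RGB2HSV);m=((h[...,0]>50)&(h[...,0]<80)&(h[...,1]>120)).astype(np.uint8)
    c=max(cv2.findContours(m,0,1)[0],key=cv2.contourArea);print("tumbler",n,cv2.boundingRect(c))
v=cv2.resize(T["pixels"][180:300,180:490],None,fx=2.5,fy=2.5);cv2.imwrite("pics/crop1.png",v[:,:,::-1])
```

```text
side (346, 176) [301.9 221.8] [458.8 733.9] 295.9532001389344 210.17105321090145
side (370, 196) [301.9 221.8] [458.8 733.9] 295.9532001389344 210.17105321090145
side (397, 219) [301.9 221.8] [458.8 733.9] 295.9532001389344 210.17105321090145
side (428, 244) [301.9 221.8] [458.8 733.9] 295.9532001389344 210.17105321090145
top (276, 150) [454.1 209.6] [ 410.8 1514.3] 330.51487138263667 214.3693729903537
top (318, 149) [454.1 209.6] [ 410.8 1514.3] 330.51487138263667 214.3693729903537
top (360, 147) [454.1 209.6] [ 410.8 1514.3] 330.51487138263667 214.3693729903537
top (403, 145) [454.1 209.6] [ 410.8 1514.3] 330.51487138263667 214.3693729903537
0 [ 0.3924 -0.1575  0.2305] [0.4669 0.0369 0.024 ] [ 0.4681 -0.2511  0.024 ]
1 [ 0.3924 -0.1575  0.2305] [0.4669 0.0369 0.024 ] [ 0.4681 -0.2511  0.024 ]
2 [ 0.3924 -0.1575  0.2305] [0.4669 0.0369 0.024 ] [ 0.4681 -0.2511  0.024 ]
3 [ 0.3924 -0.1575  0.2305] [0.4669 0.0369 0.024 ] [ 0.4681 -0.2511  0.024 ]
tallest ((457.85906982421875, 214.2728729248047), (32.11262130737305, 34.34873580932617), 126.81817626953125) [ 0.446  -0.2219  0.126 ]
large ((208.4471435546875, 240.25111389160156), (28.64671516418457, 30.37835121154785), 45.15730667114258) [0.4608 0.2334 0.104 ]
medium ((376.7051086425781, 216.47406005859375), (24.875946044921875, 25.382474899291992), 125.03120422363281) [ 0.467  -0.0828  0.082 ]
small ((305.3720703125, 226.8802947998047), (21.007274627685547, 21.746349334716797), 91.41100311279297) [0.4678 0.0552 0.06  ]
tumbler side (307, 120, 26, 41)
tumbler top (198, 125, 33, 31)
```

View pics/crop1.png

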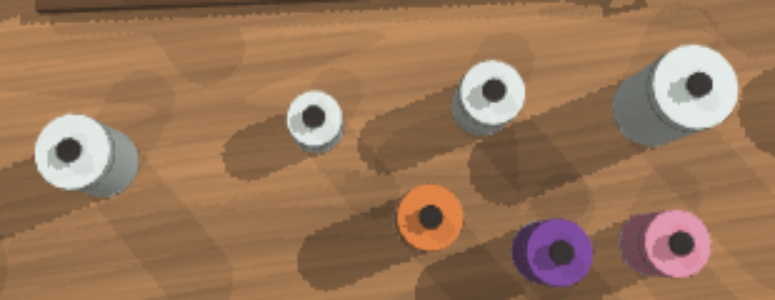

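The crop shows the four plain white-lidded canisters: large (75,150), small (315,120), medium (490,93) and tallest (690,87). The coloured ones are clearly separate. The mat mask merged with the table, so I'll limit it to the plank.

Run:
```python
from h import *
S=grab_frame("side");T=grab_frame("top")
P={"side":[(346,176),(370,196),(397,219),(428,244)],"top":[(276,150),(318,149),(360,147),(403,145)]}
C={}
out=[]
for n,f in(("side",S),("top",T)):
    m=((f["pixels"][...,1].astype(int)>105)).astype(np.uint8)
    m=cv2.morphologyEx(m,cv2.MORPH_OPEN,np.ones((3,3)))
    vis=f["pixels"].copy()
    for i,s in enumerate(P[n]):
        w=np.zeros_like(m);cv2.ellipse(w,s,(24,15) if n=="side" else (22,22),0,0,360,1,-1)
        c=max(cv2.findContours(m&w,0,1)[0],key=cv2.contourArea);h=cv2.convexHull(c);e=cv2.fitEllipse(h);C[n,i]=e[0]
        cv2.ellipse(vis,e,(0,0,255),1)
        print(n,s,np.round(e[0],1),np.round(e[1],1))
    out.append(cv2.resize(vis[110:190,240:440] if n=="top" else vis[155:265,320:470],(600,280)))
cv2.imwrite("pics/mats1.png",np.vstack(out)[:,:,::-1])
X=[tri([(S,C["side",i]),(T,C["top",i])]) for i in range(4)]
for i in range(4): print(i,X[i].round(4),onplane(S,C["side",i],.024).round(4),onplane(T,C["top",i],.024).round(4))
X=np.array(X);print(np.linalg.norm(np.diff(X[:,:2],axis=0),axis=1)); p=np.polyfit(X[:,1],X[:,0],1);print("row dir angle",np.arctan(p[0]),X[:,2].mean())
d=(X[3]-X[0])[:2];d/=np.linalg.norm(d);c=X.mean(0)[:2]
print("ideal",[(c+d*.09*(k-1.5)).round(4) for k in range(4)],"pot",(c+d*.245).round(4),"tumbler",(c-d*.245).round(4))
```

```text
side (346, 176) [346.  175.8] [20.6 32.5]
side (370, 196) [370.1 195.8] [22.8 34.5]
side (397, 219) [397.1 218.3] [25.4 37.2]
side (428, 244) [427.6 243.3] [27.3 40. ]
top (276, 150) [275.7 150.3] [34.2 35.6]
top (318, 149) [318.2 148.5] [34.3 35.5]
top (360, 147) [360.5 146.8] [34.2 35.6]
top (403, 145) [402.5 144.9] [34.  35.3]
0 [0.642  0.0985 0.0257] [0.6437 0.1002 0.024 ] [0.6425 0.0987 0.024 ]
1 [0.6343 0.0089 0.0253] [0.6356 0.01   0.024 ] [0.6347 0.0089 0.024 ]
2 [ 0.6266 -0.0805  0.0251] [ 0.6277 -0.0797  0.024 ] [ 0.6268 -0.0805  0.024 ]
3 [ 0.6188 -0.1693  0.0255] [ 0.6203 -0.1685  0.024 ] [ 0.6192 -0.1696  0.024 ]
[0.08988515 0.0897229  0.08916855]
row dir angle 0.08650669757386185 0.025418052729006123
ideal [array([0.6421, 0.0989]), array([0.6343, 0.0092]), array([ 0.6265, -0.0804]), array([ 0.6188, -0.1701])] pot [ 0.6093 -0.2797] tumbler [0.6516 0.2085]
```

View pics/mats1.png

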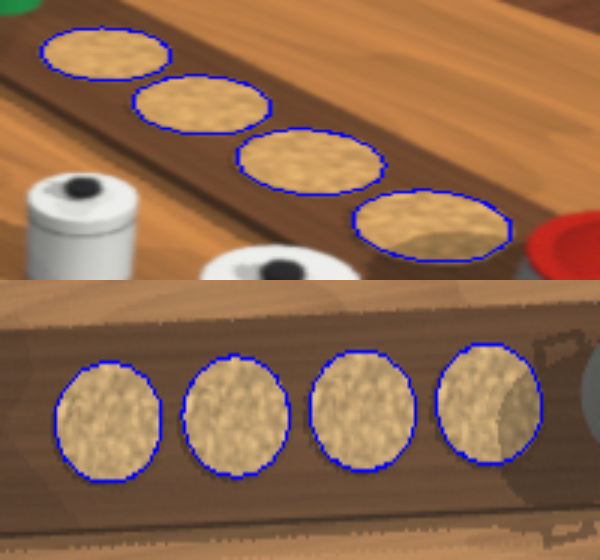

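Heights check out: mat tops 25 mm (24 expected), and knob centres 134/115/91/70 mm against 132/110/88/66. Mat spacing comes out at 90 mm.

| Item | Pick (x, y) | Mat (x, y) |
|---|---|---|
| Tallest | (.446, -.221) | (.619, -.170) |
| Large | (.4605, .233) | (.6265, -.0805) |
| Medium | (.467, -.082) | (.634, .009) |
| Small | (.468, .0556) | (.642, .099) |

The jaws will open across the row, at yaw -3.228. I'll start with the large canister.

```bash
python3 -m jog '[[[0.026,-0.049,0,0,0,-0.1595,1],[0.026,-0.049,0,0,0,-0.1595,1],[0.026,-0.049,0,0,0,-0.1595,1],[0.026,-0.049,0,0,0,-0.1595,1],[0.026,-0.049,0,0,0,-0.1595,1],[0.026,-0.049,0,0,0,-0.1595,1],[0.026,-0.049,0,0,0,-0.1595,1],[0.026,-0.049,0,0,0,-0.1595,1],[0,0,0,0,0,0,1],[0,0,0,0,0,0,1]]]' 25
```

```text
t: 1.7
eef_pos: [0.459, 0.2345, 0.2517]
ee_rot: [3.141, 0.0, 3.055]
force: [0.0, 1.2, 0.2]
width: 0.0877
```

```bash
cat >> h.py <<'E'
from scipy.spatial.transform import Rotation as R
def wristframe():
    s=monitor.get_state();f=grab_frame("wrist")
    W=np.eye(4);W[:3,:3]=R.from_euler("xyz",s["ee_rot"]).as_matrix();W[:3,3]=s["eef_pos"]
    f["view"]=np.linalg.inv(W@f["hand_eye"]);return f
E
python3 - <<'E'
from h import *
f=wristframe();cv2.imwrite("pics/w1.png",f["pixels"][:,:,::-1]);print(proj(f,np.array([.4605,.2334,.110])))
E
```

```text
[321.52351916 193.67705032]
```

View pics/w1.png

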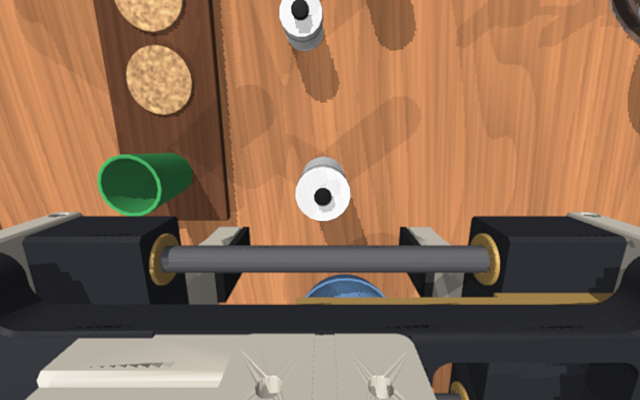

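The wrist view has the large canister's knob at (322,197), against a prediction of (321.5,193.7), and the tumbler at (130,183). That's within about 3 mm, and I'll quantify it.

Run:
```python
from h import *
f=wristframe();d=dark(f)
for n,s,z in(("large",(322,197),.110),("small",(300,9),.066)):
    c=comp(d,s);print(n,c[1],c[2][4],onplane(f,c[1],z).round(4))
px=f["pixels"].astype(int)
m=((px[...,1]>105)).astype(np.uint8);m=cv2.morphologyEx(m,cv2.MORPH_OPEN,np.ones((3,3)))
w=np.zeros_like(m);cv2.circle(w,(159,80),42,1,-1)
c=max(cv2.findContours(m&w,0,1)[0],key=cv2.contourArea);e=cv2.fitEllipse(cv2.convexHull(c));print(e,onplane(f,e[0],.024).round(4))
m=((px.min(2)>170)).astype(np.uint8);m=cv2.morphologyEx(m,cv2.MORPH_CLOSE,np.ones((9,9)))
for c in cv2.findContours(m,0,1)[0]:
    if cv2.pointPolygonTest(c,(330.,180.),False)>0:
        e=cv2.fitEllipse(cv2.convexHull(c));print("lid",e,onplane(f,e[0],.104).round(4))
```

```text
large [322.25233645 196.        ] 214 [0.4598 0.2364 0.11  ]
small [299.56756757   8.8030888 ] 259 [0.4668 0.0569 0.066 ]
((158.17449951171875, 78.41503143310547), (62.44575119018555, 72.64181518554688), 145.83531188964844) [0.6415 0.0995 0.024 ]
lid ((322.2030029296875, 189.27828979492188), (54.18269348144531, 63.77696228027344), 1.4575824737548828) [0.4594 0.2309 0.104 ]
```

Wrist and fixed cameras agree within 2–3 mm, so I'll descend and grip.

```bash
python3 -m jog '[[[0,0,-0.027,0,0,0,1],[0,0,-0.027,0,0,0,1],[0,0,-0.027,0,0,0,1],[0,0,-0.027,0,0,0,1],[0,0,-0.027,0,0,0,1],[0,0,-0.027,0,0,0,1],[0,0,0,0,0,0,1],[0,0,0,0,0,0,0.2],[0,0,0,0,0,0,0.2],[0,0,0,0,0,0,0.2],[0,0,0,0,0,0,0.2],[0,0,0,0,0,0,0.2]]]' 25
```

```text
t: 3.3
eef_pos: [0.4595, 0.235, 0.0903]
ee_rot: [3.141, 0.001, 3.056]
force: [0.9, 0.5, 5.1]
width: 0.0557
```

```bash
python3 -m jog '[[[0,0,0.015,0,0,0,0.2],[0,0,0.025,0,0,0,0.2],[0,0,0.025,0,0,0,0.2],[0,0,0.025,0,0,0,0.2],[0,0,0.02,0,0,0,0.2],[0,0,0.01,0,0,0,0.2],[0.007,-0.014,0,0,0,0,0.2],[0.015,-0.028,0,0,0,0,0.2],[0.017,-0.0315,0,0,0,0,0.2],[0.017,-0.0315,0,0,0,0,0.2],[0.017,-0.0315,0,0,0,0,0.2],[0.017,-0.0315,0,0,0,0,0.2],[0.017,-0.0315,0,0,0,0,0.2],[0.017,-0.0315,0,0,0,0,0.2],[0.017,-0.0315,0,0,0,0,0.2],[0.014,-0.028,0,0,0,0,0.2],[0.010,-0.020,0,0,0,0,0.2],[0.003,-0.006,0,0,0,0,0.2],[0,0,0,0,0,0,0.2],[0,0,0,0,0,0,0.2]]]'
```

```text
t: 5.8
eef_pos: [0.6265, -0.0812, 0.2095]
ee_rot: [3.141, -0.0, 3.056]
force: [-0.4, 0.0, -2.8]
width: 0.0559
```

Run:
```python
from h import *
print(monitor.get_state()["eef_pos"],monitor.get_state()["width"],monitor.get_state()["ee_rot"])
S=grab_frame("side");cv2.imwrite("pics/s2.png",S["pixels"][:,:,::-1])
```

```text
[ 0.62652634 -0.08124205  0.20951775] 0.05594711659062719 [ 3.14139824e+00 -2.65099906e-04  3.05620276e+00]
```

View pics/s2.png

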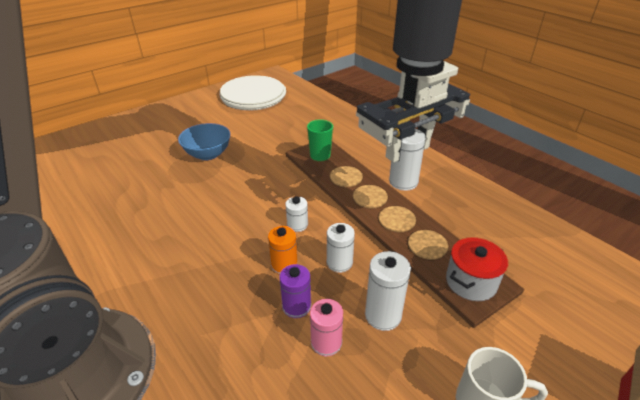

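The side view shows the large canister held upright at (405,165) above the second mat from the pot, with everything else undisturbed. I'll lower it to the mat with a slow final approach.

```bash
python3 -m jog '[[[0,0.0007,-0.01,0,0,0,0.2],[0,0,-0.02,0,0,0,0.2],[0,0,-0.02,0,0,0,0.2],[0,0,-0.02,0,0,0,0.2],[0,0,-0.012,0,0,0,0.2],[0,0,-0.008,0,0,0,0.2],[0,0,-0.003,0,0,0,0.2],[0,0,0,0,0,0,0.2],[0,0,-0.001,0,0,0,0.2],[0,0,0,0,0,0,0.2]]]'
```

```text
t: 7.1
eef_pos: [0.627, -0.0812, 0.1159]
ee_rot: [3.141, 0.001, 3.056]
force: [-1.2, -0.4, -2.4]
width: 0.0555
```

```bash
python3 -m jog '[[[0,0,-0.001,0,0,0,0.2],[0,0,0,0,0,0,0.2],[0,0,-0.0005,0,0,0,0.2],[0,0,0,0,0,0,0.2]]]'
```

```text
t: 7.6
eef_pos: [0.6269, -0.0812, 0.1143]
ee_rot: [-3.141, 0.0, 3.056]
force: [0.2, -0.1, -0.8]
width: 0.0557
```

```bash
python3 -m jog '[[[0,0,0,0,0,0,0.7],[0,0,0,0,0,0,1],[0,0,0,0,0,0,1],[0,0,0,0,0,0,1],[0,0,0.01,0,0,0,1],[0,0,0.026,0,0,0,1],[0,0,0.05,0,0,0,1],[0,0,0.05,0,0,0,1],[-0.0453,-0.035,0,0,0,0,1],[-0.0453,-0.035,0,0,0,0,1],[-0.0453,-0.035,0,0,0,0,1],[-0.045,-0.035,0,0,0,0,1],[0,0,0,0,0,0,1],[0,0,0,0,0,0,1]]]'
```

```text
t: 9.35
eef_pos: [0.4463, -0.2214, 0.251]
ee_rot: [-3.141, 0.002, 3.055]
force: [0.6, 0.7, 1.1]
width: 0.0875
```

Run:
```python
from h import *
S=grab_frame("side");f=wristframe();cv2.imwrite("pics/w3.png",np.vstack([cv2.resize(x["pixels"],(480,300)) for x in(S,f)])[:,:,::-1])
c=comp(dark(f),proj(f,np.array([.446,-.221,.132])));print(c,onplane(f,c[1],.132).round(4))
```

```text
(np.float64(1.7015594335830422), array([325.18604651, 201.66666667]), array([317, 193,  18,  18, 258], dtype=int32)) [ 0.4449 -0.2199  0.132 ]
```

View pics/w3.png

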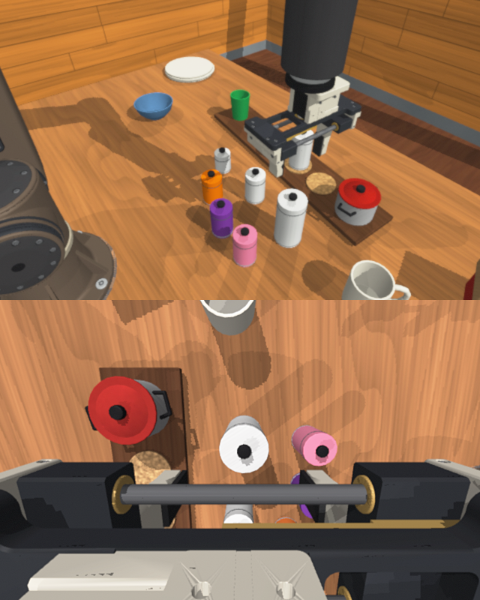

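The wrist view shows the tallest canister centred (knob at (325,202), full-size pixels), with the pink one off to the right and clear of the fingers. Descending to grip it.

```bash
python3 -m jog '[[[-0.0005,0.0007,-0.025,0,0,0,1],[0,0,-0.025,0,0,0,1],[0,0,-0.025,0,0,0,1],[0,0,-0.025,0,0,0,1],[0,0,-0.025,0,0,0,1],[0,0,-0.02,0,0,0,1],[0,0,0,0,0,0,1],[0,0,0,0,0,0,0.3],[0,0,0,0,0,0,0.3],[0,0,0,0,0,0,0.3],[0,0,0,0,0,0,0.3],[0,0,0,0,0,0,0.3]]]' 25
```

```text
t: 10.95
eef_pos: [0.446, -0.2205, 0.1057]
ee_rot: [-3.141, 0.001, 3.056]
force: [-0.0, 1.5, 6.1]
width: 0.0617
```

```bash
python3 -m jog '[[[0,0,0.012,0,0,0,0.3],[0,0,0.022,0,0,0,0.3],[0,0,0.02,0,0,0,0.3],[0,0,0.006,0,0,0,0.3],[0.008,0.0025,0,0,0,0,0.3],[0.02,0.006,0,0,0,0,0.3],[0.03,0.009,0,0,0,0,0.3],[0.03,0.009,0,0,0,0,0.3],[0.03,0.009,0,0,0,0,0.3],[0.03,0.009,0,0,0,0,0.3],[0.018,0.0045,0,0,0,0,0.3],[0.007,0.0015,0,0,0,0,0.3],[0,0,0,0,0,0,0.3],[0,0,-0.01,0,0,0,0.3],[0,0,-0.015,0,0,0,0.3],[0,0,-0.006,0,0,0,0.3],[0,0,-0.002,0,0,0,0.3],[0,0,0,0,0,0,0.3]]]'
```

```text
t: 13.2
eef_pos: [0.6186, -0.17, 0.1321]
ee_rot: [-3.142, 0.0, 3.056]
force: [0.1, 0.2, -2.3]
width: 0.0618
```

```bash
python3 -m jog '[[[0,0,-0.001,0,0,0,0.3],[0,0,-0.001,0,0,0,0.3],[0,0,-0.0005,0,0,0,0.3],[0,0,0,0,0,0,0.3],[0,0,0,0,0,0,0.3]]]'
```

```text
t: 13.82
eef_pos: [0.6185, -0.17, 0.1298]
ee_rot: [-3.142, 0.0, 3.056]
force: [-0.3, -0.5, 0.2]
width: 0.0614
```

```bash
python3 -m jog '[[[0,0,0,0,0,0,0.8],[0,0,0,0,0,0,1],[0,0,0,0,0,0,1],[0,0,0,0,0,0,1],[0,0,0.01,0,0,0,1],[0,0,0.03,0,0,0,1],[0,0,0.04,0,0,0,1],[0,0,0.04,0,0,0,1],[-0.038,0.022,0,0,0,0,1],[-0.038,0.022,0,0,0,0,1],[-0.038,0.022,0,0,0,0,1],[-0.0375,0.022,0,0,0,0,1],[0,0,0,0,0,0,1],[0,0,0,0,0,0,1]]]'
```

```text
t: 15.58
eef_pos: [0.4676, -0.0819, 0.2506]
ee_rot: [3.141, 0.002, 3.056]
force: [0.0, 0.3, 1.1]
width: 0.0878
```

Run:
```python
from h import *
S=grab_frame("side");f=wristframe();cv2.imwrite("pics/w4.png",np.vstack([cv2.resize(x["pixels"],(480,300)) for x in(S,f)])[:,:,::-1])
c=comp(dark(f),proj(f,np.array([.467,-.082,.088])));print(c,onplane(f,c[1],.088).round(4))
```

```text
(np.float64(1.4755334117267742), array([325.10989011, 191.1043956 ]), array([318, 184,  15,  15, 182], dtype=int32)) [ 0.4659 -0.0808  0.088 ]
```

View pics/w4.png

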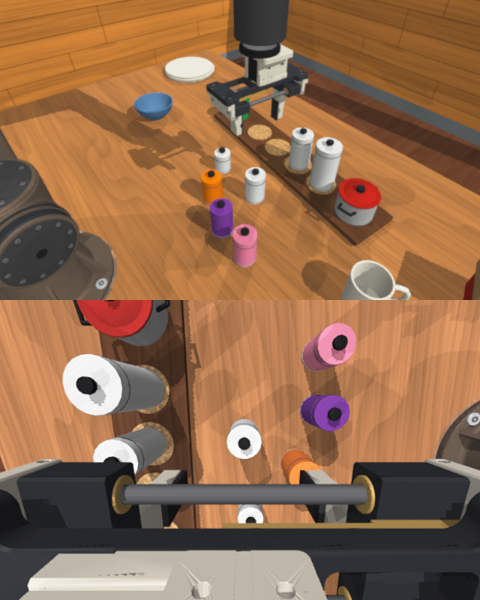

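The tallest and large canisters stand upright on their mats, pot untouched. The medium canister's knob is at (325,191) in the wrist view, which agrees, so I'll grip it.

```bash
python3 -m jog '[[[-0.001,0.0005,-0.03,0,0,0,0.9],[0,0,-0.03,0,0,0,0.9],[0,0,-0.03,0,0,0,0.9],[0,0,-0.03,0,0,0,0.9],[0,0,-0.03,0,0,0,0.9],[0,0,-0.0225,0,0,0,0.9],[0,0,-0.01,0,0,0,0.9],[0,0,0,0,0,0,0.9],[0,0,0,0,0,0,0.2],[0,0,0,0,0,0,0.2],[0,0,0,0,0,0,0.2],[0,0,0,0,0,0,0.2],[0,0,0,0,0,0,0.2]]]' 25
```

```text
t: 17.3
eef_pos: [0.4664, -0.0814, 0.0676]
ee_rot: [3.141, 0.001, 3.056]
force: [-0.3, 1.2, 5.3]
width: 0.0497
```

```bash
python3 -m jog '[[[0,0,0.012,0,0,0,0.2],[0,0,0.024,0,0,0,0.2],[0,0,0.024,0,0,0,0.2],[0,0,0.014,0,0,0,0.2],[0,0,0.006,0,0,0,0.2],[0.008,0.0044,0,0,0,0,0.2],[0.02,0.011,0,0,0,0,0.2],[0.03,0.016,0,0,0,0,0.2],[0.03,0.016,0,0,0,0,0.2],[0.03,0.016,0,0,0,0,0.2],[0.03,0.016,0,0,0,0,0.2],[0.014,0.008,0,0,0,0,0.2],[0.006,0.003,0,0,0,0,0.2],[0,0,0,0,0,0,0.2],[0,0,-0.01,0,0,0,0.2],[0,0,-0.02,0,0,0,0.2],[0,0,-0.015,0,0,0,0.2],[0,0,-0.007,0,0,0,0.2],[0,0,-0.002,0,0,0,0.2],[0,0,0,0,0,0,0.2]]]'
```

```text
t: 19.8
eef_pos: [0.6342, 0.0089, 0.0934]
ee_rot: [3.141, 0.001, 3.056]
force: [0.4, 0.2, -1.8]
width: 0.0493
```

```bash
python3 -m jog '[[[0,0,-0.001,0,0,0,0.2],[0,0,-0.001,0,0,0,0.2],[0,0,0,0,0,0,0.2],[0,0,0,0,0,0,0.2]]]'
```

```text
t: 20.3
eef_pos: [0.6343, 0.009, 0.0916]
ee_rot: [3.141, 0.001, 3.056]
force: [-1.4, -0.3, 3.8]
width: 0.0495
```

```bash
python3 -m jog '[[[0,0,0,0,0,0,0.7],[0,0,0,0,0,0,0.9],[0,0,0,0,0,0,0.9],[0,0,0,0,0,0,0.9],[0,0,0.01,0,0,0,0.9],[0,0,0.03,0,0,0,0.9],[0,0,0.04,0,0,0,0.9],[0,0,0.04,0,0,0,0.9],[0,0,0.04,0,0,0,0.9],[-0.0415,0.012,0,0,0,0,0.9],[-0.0415,0.012,0,0,0,0,0.9],[-0.0415,0.012,0,0,0,0,0.9],[-0.042,0.011,0,0,0,0,0.9],[0,0,0,0,0,0,0.9],[0,0,0,0,0,0,0.9]]]'
```

```text
t: 22.18
eef_pos: [0.4679, 0.0562, 0.2521]
ee_rot: [3.141, 0.002, 3.056]
force: [0.3, 0.2, 0.4]
width: 0.0787
```

Run:
```python
from h import *
S=grab_frame("side");f=wristframe();cv2.imwrite("pics/w5.png",np.vstack([cv2.resize(x["pixels"],(480,300)) for x in(S,f)])[:,:,::-1])
c=comp(dark(f),proj(f,np.array([.468,.056,.066])));print(c,onplane(f,c[1],.066).round(4))
```

```text
(np.float64(1.6758792000297453), array([324.76973684, 186.65789474]), array([318, 180,  14,  14, 152], dtype=int32)) [0.4668 0.0575 0.066 ]
```

View pics/w5.png

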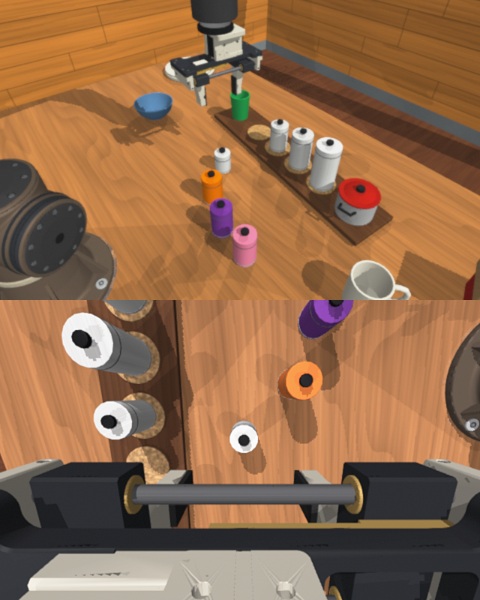

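Three canisters are placed and upright. The small one's knob is at (325,187) in the wrist view, as predicted.

```bash
python3 -m jog '[[[-0.0005,0.0003,-0.03,0,0,0,0.8],[0,0,-0.035,0,0,0,0.8],[0,0,-0.035,0,0,0,0.8],[0,0,-0.035,0,0,0,0.8],[0,0,-0.03,0,0,0,0.8],[0,0,-0.025,0,0,0,0.8],[0,0,-0.01,0,0,0,0.8],[0,0,0,0,0,0,0.8],[0,0,0,0,0,0,0.2],[0,0,0,0,0,0,0.2],[0,0,0,0,0,0,0.2],[0,0,0,0,0,0,0.2],[0,0,0,0,0,0,0.2]]]' 25
```

```text
t: 23.9
eef_pos: [0.4673, 0.0564, 0.0517]
ee_rot: [3.141, 0.001, 3.056]
force: [-1.1, 0.4, 6.8]
width: 0.0432
```

```bash
python3 -m jog '[[[0,0,0.012,0,0,0,0.2],[0,0,0.024,0,0,0,0.2],[0,0,0.024,0,0,0,0.2],[0,0,0.014,0,0,0,0.2],[0,0,0.006,0,0,0,0.2],[0.008,0.002,0,0,0,0,0.2],[0.02,0.005,0,0,0,0,0.2],[0.03,0.007,0,0,0,0,0.2],[0.03,0.007,0,0,0,0,0.2],[0.03,0.007,0,0,0,0,0.2],[0.03,0.007,0,0,0,0,0.2],[0.0195,0.005,0,0,0,0,0.2],[0.007,0.0023,0,0,0,0,0.2],[0,0,0,0,0,0,0.2],[0,0,-0.01,0,0,0,0.2],[0,0,-0.02,0,0,0,0.2],[0,0,-0.015,0,0,0,0.2],[0,0,-0.007,0,0,0,0.2],[0,0,-0.002,0,0,0,0.2],[0,0,0,0,0,0,0.2]]]'
```

```text
t: 26.4
eef_pos: [0.6417, 0.0986, 0.0774]
ee_rot: [3.141, 0.001, 3.056]
force: [0.4, 0.5, -0.3]
width: 0.0436
```

```bash
python3 -m jog '[[[0,0,-0.001,0,0,0,0.2],[0,0,-0.0008,0,0,0,0.2],[0,0,0,0,0,0,0.2],[0,0,0,0,0,0,0.2]]]'
```

```text
t: 26.9
eef_pos: [0.6417, 0.0986, 0.0757]
ee_rot: [3.141, 0.001, 3.056]
force: [-1.0, 0.2, 3.0]
width: 0.0436
```

Contact made. I'll release, rise and pull the arm back so the shelf is in view.

```bash
python3 -m jog '[[[0,0,0,0,0,0,0.6],[0,0,0,0,0,0,0.8],[0,0,0,0,0,0,0.8],[0,0,0,0,0,0,0.8],[0,0,0.01,0,0,0,0.8],[0,0,0.03,0,0,0,0.8],[0,0,0.04,0,0,0,0.8],[0,0,0.05,0,0,0,0.8],[0,0,0.05,0,0,0,0.8],[-0.03,0.04,0,0,0,0,0.8],[-0.03,0.05,0,0,0,0,0.8],[-0.03,0.05,0,0,0,0,0.8],[-0.03,0.05,0,0,0,0,0.8],[-0.03,0.05,0,0,0,0,0.8],[-0.02,0.05,0,0,0,0,0.8],[0,0,0,0,0,0,0.8],[0,0,0,0,0,0,0.8]]]'
```

```text
t: 29.02
eef_pos: [0.4713, 0.3886, 0.2557]
ee_rot: [3.141, 0.0, 3.056]
force: [0.5, -0.1, -0.2]
width: 0.0703
```

Run:
```python
from h import *
S=grab_frame("side");T=grab_frame("top");cv2.imwrite("pics/f1.png",np.vstack([cv2.resize(x["pixels"],(480,300)) for x in(S,T)])[:,:,::-1])
tg={"tallest":(.6188,-.1701,.156),"large":(.6265,-.0804,.134),"medium":(.6343,.0092,.112),"small":(.6421,.0989,.090),"pot":(.6099,-.2776,.0958)}
for n,g in tg.items():
    g=np.array(g);a=comp(dark(S),proj(S,g));b=comp(dark(T),proj(T,g))
    if a and b: print(n,tri([(S,a[1]),(T,b[1])]).round(4),"dxy vs mat",((tri([(S,a[1]),(T,b[1])])-g)*1000).round(1))
    else: print(n,a,b)
for n,f in(("side",S),("top",T)):
    h=cv2.cvtColor(f["pixels"],cv2.COLOR_RGB2HSV);m=((h[...,0]>50)&(h[...,0]<80)&(h[...,1]>120)).astype(np.uint8)
    c=max(cv2.findContours(m,0,1)[0],key=cv2.contourArea);print("tumbler",n,cv2.boundingRect(c))
```

```text
tallest [ 0.6194 -0.1699  0.1581] dxy vs mat [0.6 0.2 2.1]
large [ 0.6276 -0.0815  0.1377] dxy vs mat [ 1.1 -1.1  3.7]
medium [0.6335 0.0078 0.1168] dxy vs mat [-0.8 -1.4  4.8]
small [0.6402 0.0974 0.0957] dxy vs mat [-1.9 -1.5  5.7]
pot [ 0.6098 -0.2775  0.0957] dxy vs mat [-0.1  0.1 -0.1]
tumbler side (307, 120, 26, 41)
tumbler top (198, 125, 38, 31)
```

View pics/f1.png

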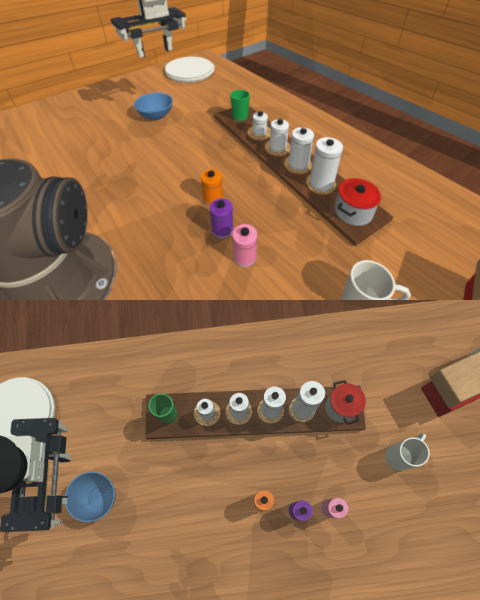

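All four stand upright within about 2.5 mm of the mat centres. The pot hasn't moved. The tumbler's side-view box is identical. Its top-view box is 5 px wider on one side only (same left edge, top and height), which looks like a shading change. Handing in.

```bash
python3 -c "
from station import job_done,monitor
print(job_done(), monitor.get_state()['t'])"
```

```text
the job is handed in; nothing more can be done
the job is handed in; nothing more can be done
```

All four canisters stand upright on the mats, in order from the pot to the tumbler: tallest, large, medium, small. I handed the job in at about 29 s; no verdict is reported.

- **Centring:** the last two-view check put every canister within about 2.5 mm of its mat centre. Measured knob heights were 2–6 mm above nominal, a bias that was already there in the first measurements.
- **Pot and look-alikes:** the pot is unmoved to within 0.1 mm. I never touched the coloured look-alikes.
- **Check that disagreed:** the tumbler's box in the side view did not change, but its colour-mask box in the top view came out 38 px wide instead of 33. Its left edge, top and height were the same, so I took it as shading and did not check further.
- **Forces and clearance:** the readings at the end of each move stayed below 8 N, and the gripper was open and well clear of everything at hand-in.

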